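Fit a carriage on the optical rail and set its gib screw to a running fit

ROBOT

A 7-joint arm with a two-finger parallel gripper is mounted at the origin on the work surface. World frame = base frame: x ahead of the robot, y to its left, z up, the work surface at z = 0. Lengths are in m, angles in rad, forces in N, time in s.
With the tool pointing down it reaches from about 0.4 to 0.85 m from the base axis. Payload 4.5 kg.
Tool frame: the origin (TCP) lies midway between the tips of the shut fingers; the grasp point (between the pads) lies 19 mm behind it; z points along the fingers, y is the line along which they close (so a half turn about z gives the same grasp; the last joint's range is limited). The gripper opens to 88 mm and grips with 3 to 60 N. Pads are 18 mm wide; open, the fingers measure 123 mm over their backs; the gripper's body (75 mm by 187 mm) begins 45 mm behind the grasp point.
Start: joints at [-1.291, 0.689, -0.195, 1.565, 0.157, 0.902, -0.215], TCP at [0.152, 0.606, 0.239] pointing down, gripper open.
Joint ranges: [-3.01, 3.01], [-0.46, 2.08], [-1.47, 1.51], [0.13, 2.56], [-1, 4.14], [0.04, 2.09], [-2.66, 2.66]. Speed limits (rad/s): [2.57, 2.57, 3.14, 3.14, 3.14, 3.14, 3.14].

INTERFACE

Orientations are given as a unit quaternion [x, y, z, w].
In Python, from plant import r gives the robot as it stands.
- The arm moves only by the tool carry_out, never from a script. Its argument "plan" is a list of rows, each an object with "rot": the turn, a rotation vector about the tool's x, y, z in rad, a list of three; "xyz": the shift along the tool's x, y, z in m, a list of three; "grip": the closure in counts, from 0 (fully open) to 255 (shut). In form: [{"rot": [wx, wy, wz], "xyz": [dx, dy, dz], "grip": grip}, ...]. A call has 1 to 8 rows; each row is the pose to reach, as a shift and turn from the pose commanded when the call began, along the tool's axes at that moment; what a row does not reach only later rows make up. A row lasts 1/12 s, in which the tool goes at most 41.7 mm and 7.16 degrees, less where a joint would pass 70% of its speed; a pose out of reach is approached as far as the arm can. A call with a gripper value outside its range is refused whole. The fingers move at their own pace and stop on an object; "squeeze" is the grip in N (left out, the last holds). Time passes only in rows, so rows that repeat a pose let the fingers close. It gives the time, the measured TCP pose, the force, the opening and the grip force at its end, in the units of the state.
- r.get_state(): the state, without advancing time (a new reading comes with each control period).
- r.snapshot(name): name is "scene" or "side" or "wrist"; returns the picture (400x640x3 uint8, red, green, blue); there is no depth.
- r.camera_params(name): a dict with "fx", "fy", "cx", "cy" (pixels), "position" and "attitude" of the camera in the world; the wrist camera has in their place "hand_eye" (4x4, takes a point from camera to tool coordinates, whose origin is the TCP and whose axes are the flange's). Camera axes: x right, y down, z forward; pixel columns grow to the right and rows downward; lengths in m; the calibration is good to about 2 mm. The wrist camera is an equidistant fisheye: a pixel r from the principal point sees the ray r / f radians off the axis. A picture is of the moment at which its call begins: read the wrist's pose just before it. camera_params takes no time and is no camera call.
- r.finish_job(): hands the job in; it is judged then, once.
The state is a dict: "clock": time; "q": joint angles; "qd": joint speeds; "joint_torque": joint torques, N m; "tool_pos": TCP position; "eef_rot": TCP orientation; "contact_force": force on the tool from outside, world axes, zero at the start; "moment": the same for the moment, N m; "opening": opening from 0.0 (shut) to 1.0 (fully open); "finger_force": force on a finger pad.
Only numpy, scipy, OpenCV 4.12 (cv2) and the standard library are available. Lean on these libraries where they do the work, as an engineer would, in place of code of your own. Each camera call takes 0.05 s, during which the arm holds its last target. There are 200 camera calls.

TASK

Set the loose carriage down over the head of the raised optical rail, gently and squarely, near the middle of the rail's length. Then turn its thumbscrew clockwise until it seats, back it off a quarter turn so that the carriage has a running fit, and finish while still gripping the thumbscrew there, so that its lock nut can be run up. Leave the jar, the beaker and the spanner alone.

Things in the scene. Friction and masses are not known exactly. Their poses are not given: they have to be found in the camera images.
- carriage: Loose dark grey carriage, an upside-down channel, 0.3 to 0.5 kg: 100 long (x), 53 wide (y), 38 high; steel thumbscrew on mid-top, to 74. Origin: centre of its underside, Cheeks 10 thick, 18 high (inner edges rounded 4) leave a channel 33 wide along x under a 20 thick bridge. Starts upright on the bench. Grip it across the 53 at the bridge, the screw between the fingers. Either way round is right.
- rail: Aluminium I-section optical rail, fixed, 480 long (x), with end plates 84 high and two cross feet 110 by 40, 16 high, 170 either side of the middle. Origin: on the bench under its middle; z up. Its head is 30 wide, 54 to 76 above the bench, top edges rounded 4. A lens holder stands on the +x end, 205 from the middle, 50 long, 166 high.
- rail_top (a point): Middle of the flat top of the rail's head, 76 above the bench; x along the rail. The carriage's channel fits over the head with 1.5 to spare each side; fully down, the bridge rests on this top and the carriage's underside is 18 below it.
- screw (a joint): Thumbscrew's turn out from its seat, rad: 0 = seated (a firm stop), growing anticlockwise seen from above; clockwise tightens. Starts 1.4 to 2.8. Steady drag about 0.04 N m; stays where left; its height hardly changes. At 0 the wing lies along the carriage's x, at q it is turned q about z from there, so a quarter turn out (1.57) it lies across the carriage.
- wing: The thumbscrew's steel head: an upright flat wing 36 long (x), 11 thick (y, flat sides, round ends), 24 high, from 50 to 74 above the carriage's underside; below it a 16 wide collar (46 to 50), a shank and a lock nut 19 wide, 5 thick on the carriage's top. Origin: on the screw's axis at the carriage's top (38). Turns with the screw. Grip it across the 11.
- wing_grip (a point): Point on the thumbscrew's axis at the height to grip the wing, 64 above the carriage's underside, 10 below the wing's top; x along the wing.
- jar: Amber glass jar with a black cap, 62 in diameter, 85 high; origin at the centre of its underside. Jar and carriage stand near left and near right of the rail, either way about. Leave it alone.
- beaker: Clear beaker, 70 across the rim, 90 high; origin at the centre of its underside. Beaker and spanner lie beyond the two ends of the rail, either way about. Leave it alone.
- spanner: Thin double-ended steel spanner lying flat, 156 long (x), 26 wide, 6 thick; origin at the centre of its underside. Leave it alone.

How it is judged:
On the way, in this order (a step that is already met when the one before it is completed fails the run):
1. the carriage sits fully down over the rail's head, near the middle, before the screw is tightened (z of carriage in the frame of rail between 0.0555 and 0.0605 m and y of carriage in the frame of rail between -0.003 and 0.003 m and x of carriage in the frame of rail between -0.06 and 0.06 m and angle between the x axis of carriage and the x axis of rail, either way round below 0.1 rad and angle between carriage's own z axis and vertical below 0.06 rad and value of joint screw above 0.3 rad), for 0.2 s.
2. on the rail, the thumbscrew is turned until it seats (z of carriage in the frame of rail between 0.0555 and 0.0605 m and y of carriage in the frame of rail between -0.003 and 0.003 m and x of carriage in the frame of rail between -0.06 and 0.06 m and angle between the x axis of carriage and the x axis of rail, either way round below 0.1 rad and angle between carriage's own z axis and vertical below 0.06 rad and value of joint screw below 0.06 rad), for 0.2 s.
At the end, for the whole second after the job is handed in: Carriage at rest, fully down on the rail (58 mm up, within 2.5 mm; 3 mm of the centre line, 60 mm of the middle, 0.1 rad of its line); screw, once seated, still and a quarter turn out (1.27 to 1.87 rad); fingers grip its wing (over 2 N, grasp point within 30 mm of wing_grip) (z of carriage in the frame of rail between 0.0555 and 0.0605 m and y of carriage in the frame of rail between -0.003 and 0.003 m and x of carriage in the frame of rail between -0.06 and 0.06 m and angle between the x axis of carriage and the x axis of rail, either way round below 0.1 rad and angle between carriage's own z axis and vertical below 0.06 rad and value of joint screw between 1.27 and 1.87 rad and velocity of joint screw between -0.1 and 0.1 rad/s and contact force between the fingers and wing above 2 N and distance between the grasp point and wing_grip below 0.03 m and linear speed of carriage below 0.02 m/s); the arm keeps its last pose, push and grip.
It fails at once if the jar, the beaker or the spanner is moved by more than 20 mm (distance of any of jar, beaker, spanner from where it was at the start of the episode above 0.02 m).
It fails at once if the carriage is dropped or banged onto the rail: moving faster than 0.4 m/s within 20 mm above its seat on it (z of carriage in the frame of rail between 0.05 and 0.078 m and y of carriage in the frame of rail between -0.02 and 0.02 m and x of carriage in the frame of rail between -0.24 and 0.24 m and linear speed of carriage above 0.4 m/s).
It also fails if it takes over 67 s, if anything falls off the work surface, if the arm or the gripper's body presses on something with over 40 N, if the wrist force passes 120 N, or if a joint passes its speed limit or range.

## Working session

There is one attempt and no reset: what is moved stays moved. The work goes in short steps, Python scripts to look and compute and a tool call to move; the robot and the scene stay as the last step left them, time stands still between calls to the robot, and variables do not carry over. Pictures are saved under pics/ and viewed, at most 10 in all, crops included, and the job is handed in when it is done.

Besides the shell and the picture viewer there is one more tool, called after "Call:" by a JSON object that holds its "op" and its "data". carry_out: Moves the arm, as the interface text tells. Its arguments: {"type":"object","properties":{"plan":{"type":"array"},"squeeze":{"type":"number"}},"required":["plan"]}

```bash
mkdir -p pics; ls
python3 - <<'E'
from plant import r
import cv2
for n in("scene","side"):
    cv2.imwrite(f"pics/{n}0.png",r.snapshot(n)[:,:,::-1]); print(n,r.camera_params(n))
print(r.camera_params("wrist")); print(r.get_state())
E
```

```text
pics
scene {'fx': 458.48905712269914, 'fy': 458.48905712269914, 'cx': 315.8192190450861, 'cy': 198.9419933227034, 'position': array([1.45365549, 0.00928187, 1.11697952]), 'attitude': array([ 0.65469433,  0.66536286, -0.24901796, -0.25818143])}
side {'fx': 476.3126596298825, 'fy': 476.3126596298825, 'cx': 323.71176678639955, 'cy': 198.53221205766982, 'position': array([0.10775414, 0.87900863, 1.21710692]), 'attitude': array([-0.2095662 ,  0.91578493, -0.33573859,  0.06855345])}
{'fx': 309.70691628693146, 'fy': 309.70691628693146, 'cx': 319.71645494006026, 'cy': 201.4383161403733, 'hand_eye': array([[ 6.17062907e-04, -9.46049225e-01, -3.24022349e-01,
         8.30129410e-02],
       [ 9.99999797e-01,  5.31433992e-04,  3.52753647e-04,
        -3.03291317e-05],
       [-1.61525824e-04, -3.24022501e-01,  9.46049361e-01,
        -1.45734874e-01],
       [ 0.00000000e+00,  0.00000000e+00,  0.00000000e+00,
         1.00000000e+00]])}
{'clock': 0.1, 'q': array([-1.29121551,  0.68991969, -0.19454369,  1.56622244,  0.1573187 ,
        0.9024661 , -0.2151126 ]), 'qd': array([-2.62217666e-04, -1.10909323e-03, -7.80677570e-04, -2.99434758e-03,
        1.13980558e-05, -1.07474408e-03, -5.59512379e-04]), 'joint_torque': array([-3.09796626e-03, -5.28494239e+01, -1.27163362e+00, -1.53835112e+01,
       -5.25878894e-02,  1.94666318e-03,  3.15281557e-05]), 'tool_pos': array([0.15196865, 0.60567488, 0.23798329]), 'eef_rot': array([ 1.22535949e-01,  9.92463744e-01, -8.09531379e-04, -4.43029417e-05]), 'contact_force': array([ 0.22572307, -0.13299913,  0.27443342]), 'moment': array([-0.01566125, -0.01230055,  0.01056633]), 'finger_force': 0.0, 'opening': 1.0012430227024953}
```

View pics/scene0.png

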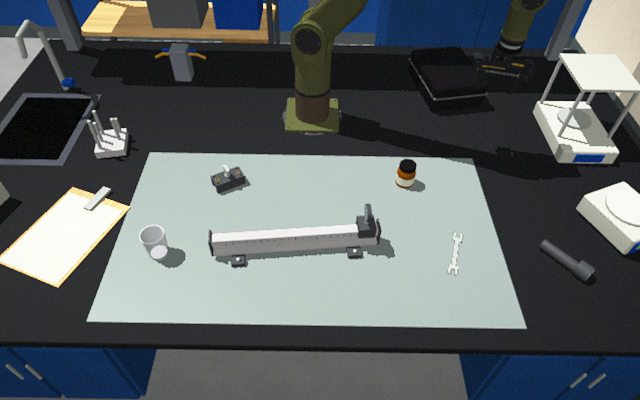

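View pics/side0.png

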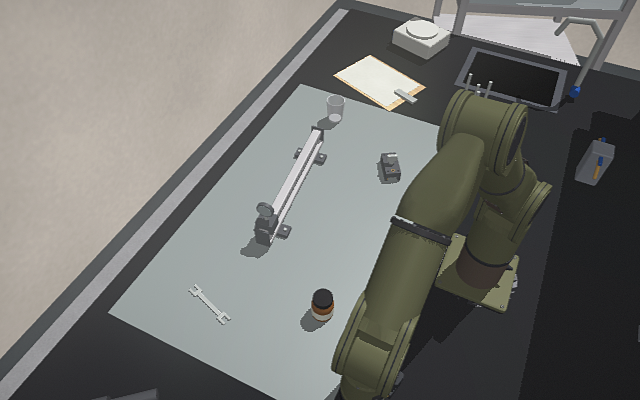

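The scene view shows the carriage at about (228,180), the jar at (405,175), the rail top running from (212,238) to (358,228) with the lens holder at its right end, the beaker at (153,243) and the spanner at (455,253). The side view agrees, with the carriage at (389,167).

```bash
cat > h.py <<'E'
import numpy as np, cv2
from scipy.spatial.transform import Rotation as R
from plant import r
def ray(name,uv,st=None):
    p=r.camera_params(name); u=(np.array(uv,float)-[p['cx'],p['cy']])/[p['fx'],p['fy']]
    if name!='wrist':
        return p['position'],R.from_quat(p['attitude']).apply([*u,1])
    a=np.hypot(*u); d=np.array([*(u*np.sinc(a/np.pi)),np.cos(a)])
    T=p['hand_eye']; Rt=R.from_quat(st['eef_rot'])
    return Rt.apply(T[:3,3])+st['tool_pos'],Rt.apply(T[:3,:3]@d)
def on(name,uv,z,st=None):
    o,d=ray(name,uv,st); return o+d*(z-o[2])/d[2]
def proj(P,st):  # world -> wrist pixel
    p=r.camera_params('wrist'); T=p['hand_eye']
    c=T[:3,:3].T@(R.from_quat(st['eef_rot']).inv().apply(np.array(P)-st['tool_pos'])-T[:3,3])
    a=np.arctan2(np.hypot(c[0],c[1]),c[2]); k=a/np.hypot(c[0],c[1])
    return np.array([p['cx'],p['cy']])+p['fx']*k*c[:2]
def go(xyz,yaw,st):
    """shift/turn in tool axes to a tool-down pose with tool y axis at world angle yaw"""
    Rt=R.from_quat(st['eef_rot']); y=np.array([np.cos(yaw),np.sin(yaw),0]); z=np.array([0,0,-1.])
    G=R.from_matrix(np.c_[np.cross(y,z),y,z])
    return Rt.inv().apply(np.array(xyz)-st['tool_pos']).round(4),(Rt.inv()*G).as_rotvec().round(4)
E
python3 - <<'E'
from h import *
for n,uv,z in [("scene",(212,238),.076),("scene",(358,228),.076),("scene",(228,182),.03),("side",(389,167),.03),("scene",(405,165),.085),("scene",(153,243),.04),("side",(318,134),.076),("side",(275,212),.076)]: print(n,uv,on(n,uv,z).round(3))
st=r.get_state(); print(R.from_quat(st['eef_rot']).as_matrix().round(3))
E
```

```text
scene (212, 238) [ 0.671 -0.273  0.076]
scene (358, 228) [0.625 0.142 0.076]
scene (228, 182) [ 0.406 -0.27   0.03 ]
side (389, 167) [ 0.379 -0.259  0.03 ]
scene (405, 165) [0.367 0.308 0.085]
scene (153, 243) [ 0.666 -0.45   0.04 ]
side (318, 134) [ 0.651 -0.255  0.076]
side (275, 212) [0.615 0.119 0.076]
[[-0.97   0.243 -0.   ]
 [ 0.243  0.97  -0.002]
 [-0.    -0.002 -1.   ]]
```

Call:
{"op": "carry_out", "data": {"plan": [{"rot": [0,0,0.12],"xyz": [-0.03,-0.02,-0.01],"grip": 0},{"rot": [0,0,0.24],"xyz": [-0.06,-0.04,-0.02],"grip": 0},{"rot": [0,0,0.36],"xyz": [-0.1,-0.06,-0.03],"grip": 0},{"rot": [0,0,0.48],"xyz": [-0.135,-0.08,-0.04],"grip": 0},{"rot": [0,0,0.6],"xyz": [-0.17,-0.105,-0.04],"grip": 0},{"rot": [0,0,0.72],"xyz": [-0.205,-0.125,-0.04],"grip": 0},{"rot": [0,0,0.84],"xyz": [-0.24,-0.145,-0.04],"grip": 0},{"rot": [0,0,0.96],"xyz": [-0.275,-0.17,-0.04],"grip": 0}]}}

```text
clock: 0.77
tool_pos: [0.3763, 0.3759, 0.2787]
eef_rot: [0.569, 0.822, 0.0, 0.0]
contact_force: [1.7, 0.2, -0.7]
opening: 1.0
finger_force: 0.0
```

Run:
```python
from h import *
st=r.get_state(); print(st['clock'],st['tool_pos'],st['q'].round(2),go((.45,.05,.28),np.radians(-10),st),go((.42,-.25,.26),np.radians(-20),st))
```

```text
0.7667 [0.37628548 0.3759172  0.27870964] [-0.91  0.51  0.06  1.8  -0.04  0.83 -0.47] (array([-0.331 , -0.0456, -0.0014]), array([ 4.000e-04, -4.000e-04,  5.337e-01])) (array([-0.6013, -0.1791,  0.0185]), array([ 3.000e-04, -4.000e-04,  7.083e-01]))
```

Call:
{"op": "carry_out", "data": {"plan": [{"rot": [0,0,0.08],"xyz": [-0.04,-0.006,0],"grip": 0},{"rot": [0,0,0.16],"xyz": [-0.08,-0.012,0],"grip": 0},{"rot": [0,0,0.24],"xyz": [-0.12,-0.018,0],"grip": 0},{"rot": [0,0,0.32],"xyz": [-0.16,-0.024,0],"grip": 0},{"rot": [0,0,0.4],"xyz": [-0.2,-0.03,0],"grip": 0},{"rot": [0,0,0.48],"xyz": [-0.24,-0.036,0],"grip": 0},{"rot": [0,0,0.53],"xyz": [-0.28,-0.042,0],"grip": 0},{"rot": [0,0,0.53],"xyz": [-0.32,-0.046,0],"grip": 0}]}}

```text
clock: 1.43
tool_pos: [0.4457, 0.0601, 0.2786]
eef_rot: [0.764, 0.646, -0.0, -0.0]
contact_force: [0.5, 0.2, -1.0]
opening: 0.999
finger_force: 0.0
```

Run:
```python
from h import *
st=r.get_state(); print(st['clock'],st['tool_pos'],st['q'].round(2),go((.43,-.25,.26),np.radians(-10),st))
```

```text
1.4333 [0.4456568  0.06008467 0.27858507] [-0.38  0.41  0.2   2.03 -0.12  0.71 -0.26] (array([-0.3084,  0.0361,  0.0186]), array([-0.0008,  0.0003,  0.0077]))
```

Call:
{"op": "carry_out", "data": {"plan": [{"rot": [0,0,0],"xyz": [-0.04,0.005,0],"grip": 0},{"rot": [0,0,0],"xyz": [-0.08,0.01,0],"grip": 0},{"rot": [0,0,0],"xyz": [-0.12,0.015,0],"grip": 0},{"rot": [0,0,0],"xyz": [-0.16,0.02,0],"grip": 0},{"rot": [0,0,0],"xyz": [-0.2,0.025,0.01],"grip": 0},{"rot": [0,0,0],"xyz": [-0.24,0.03,0.02],"grip": 0},{"rot": [0,0,0],"xyz": [-0.275,0.035,0.02],"grip": 0},{"rot": [0,0,0],"xyz": [-0.3,0.035,0.02],"grip": 0}]}}

```text
clock: 2.1
tool_pos: [0.4307, -0.2434, 0.2581]
eef_rot: [0.764, 0.645, -0.001, 0.0]
contact_force: [-0.6, -0.3, -0.6]
opening: 1.0
finger_force: 0.0
```

Run:
```python
from h import *
st=r.get_state(); im=r.snapshot('wrist'); cv2.imwrite('pics/w1.png',im[:,:,::-1]); print(st['clock'],st['tool_pos'],st['q'].round(2),st['qd'].round(2))
```

```text
2.1 [ 0.43065779 -0.2433707   0.25805502] [ 0.3   0.5   0.18  1.94 -0.13  0.72  0.39] [ 0.6   0.1  -0.06 -0.24  0.01  0.14  0.54]
```

View pics/w1.png

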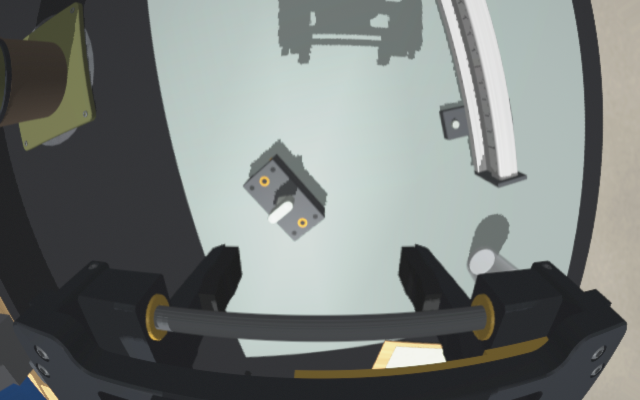

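The carriage's top face has corners at about (245,187), (275,157), (324,212) and (295,240). Its brass dots are at (264,181) and (302,223), and the wing runs from (270,220) to (292,204). The rail's near end is at (495,178).

```bash
cat > car.py <<'E'
from h import *
# save wrist picture w1 state is stale unless re-shot: reshoot now
st=r.get_state(); im=r.snapshot('wrist'); cv2.imwrite('pics/w2.png',im[:,:,::-1])
hsv=cv2.cvtColor(im,cv2.COLOR_RGB2HSV)
m=cv2.inRange(hsv,(10,120,110),(35,255,255)); m[240:]=0; m[:, :200]=0
n,l,s,c=cv2.connectedComponentsWithStats(m)
g=[tuple(c[i]) for i in range(1,n) if s[i,4]>20]; print(g)
P=[on('wrist',u,.038,st) for u in g]; print(np.round(P,4))
if len(P)==2:
    d=P[1]-P[0]; print('mid',(P[0]+P[1])/2,'len',np.hypot(*d[:2]),'ang',np.degrees(np.arctan2(d[1],d[0])))
m=cv2.inRange(hsv,(0,0,215),(180,40,255)); m[240:]=0; m[:,:200]=0; m[:,400:]=0
cs=[k for k in cv2.findContours(m,0,2)[0] if cv2.contourArea(k)>60]
for k in cs:
    W=np.array([on('wrist',u[0],.074,st)[:2] for u in k],np.float32); print('wing',len(k),cv2.boundingRect(k),cv2.minAreaRect(W))
print(st['tool_pos'],st['clock'])
E
python3 car.py
```

```text
[(np.float64(264.13461538461536), np.float64(175.48076923076923)), (np.float64(302.72340425531917), np.float64(217.0))]
[[ 0.3622 -0.245   0.038 ]
 [ 0.3987 -0.3071  0.038 ]]
mid [ 0.38047473 -0.2760242   0.038     ] len 0.07207712864090189 ang -59.53224076958407
wing 333 (226, 83, 133, 157) ((0.399954617023468, -0.2313588708639145), (0.1778961718082428, 0.15205921232700348), 80.54789733886719)
[ 0.4292552  -0.24832436  0.25853794] 2.15
```

Run:
```python
from h import *
st=r.get_state(); print(st['tool_pos'],go((.3805,-.276,.11),np.radians(30.5),st),go((.3805,-.276,.015),np.radians(30.5),st))
```

```text
[ 0.42974953 -0.24493148  0.25847217] (array([-0.0387, -0.0431,  0.1486]), array([-0.0012,  0.0027, -0.7059])) (array([-0.0384, -0.0431,  0.2436]), array([-0.0012,  0.0027, -0.7059]))
```

Call:
{"op": "carry_out", "data": {"plan": [{"rot": [0,0,-0.12],"xyz": [-0.006,-0.007,0.025],"grip": 0},{"rot": [0,0,-0.24],"xyz": [-0.012,-0.014,0.05],"grip": 0},{"rot": [0,0,-0.36],"xyz": [-0.018,-0.021,0.075],"grip": 0},{"rot": [0,0,-0.48],"xyz": [-0.024,-0.028,0.1],"grip": 0},{"rot": [0,0,-0.6],"xyz": [-0.03,-0.036,0.125],"grip": 0},{"rot": [0,0,-0.706],"xyz": [-0.0385,-0.043,0.148],"grip": 0},{"rot": [0,0,-0.706],"xyz": [-0.0385,-0.043,0.148],"grip": 0},{"rot": [0,0,-0.706],"xyz": [-0.0385,-0.043,0.148],"grip": 0}]}}

```text
clock: 2.87
tool_pos: [0.3822, -0.2696, 0.1102]
eef_rot: [0.494, 0.87, 0.0, -0.001]
contact_force: [1.0, 0.5, 0.8]
opening: 0.998
finger_force: 0.0
```

```bash
python3 car.py
python3 - <<'E'
from h import *
st=r.get_state(); print(st['tool_pos'],st['qd'].round(2),go((.3805,-.276,.015),np.radians(30.5),st))
E
```

```text
[(np.float64(311.65185185185186), np.float64(172.22962962962964))]
[[ 0.3621 -0.2451  0.038 ]]
wing 22 (284, 232, 53, 8) ((0.3788137435913086, -0.2740502655506134), (0.033976905047893524, 0.005082057323306799), 31.044719696044922)
wing 53 (365, 159, 26, 23) ((0.3891919255256653, -0.21407806873321533), (0.015556911006569862, 0.012918827123939991), 63.95817184448242)
wing 286 (200, 0, 160, 240) ((0.3241499364376068, -0.2258388102054596), (0.0943576842546463, 0.1555004119873047), 25.88412857055664)
[ 0.38218436 -0.26962107  0.1101853 ] 2.8667
[ 0.38346091 -0.26986188  0.11113777] [-0.01 -0.03  0.   -0.02  0.   -0.    0.01] (array([-0.0038, -0.0057,  0.0961]), array([ 0.0006, -0.0003,  0.0065]))
```

View pics/w2.png

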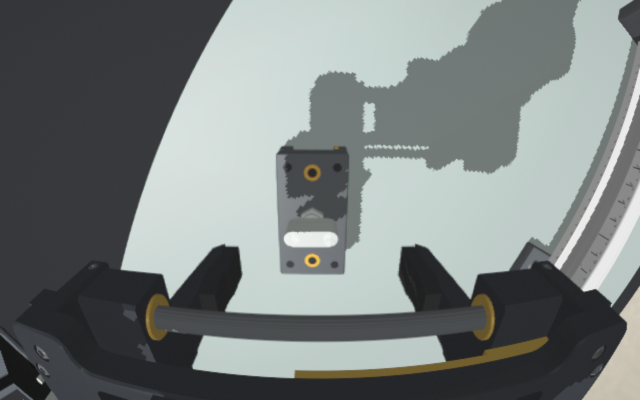

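The wrist view shows the carriage squarely between the fingers. Its dots are at (312,172) and (312,260), and the wing at (311,239) lies across it, so the screw is about 1.57 rad out. I'll go straight down and grip.

Call:
{"op": "carry_out", "data": {"plan": [{"rot": [0,0,0],"xyz": [-0.004,-0.006,0.025],"grip": 0},{"rot": [0,0,0],"xyz": [-0.004,-0.006,0.05],"grip": 0},{"rot": [0,0,0],"xyz": [-0.004,-0.006,0.07],"grip": 0},{"rot": [0,0,0],"xyz": [-0.004,-0.006,0.085],"grip": 0},{"rot": [0,0,0],"xyz": [-0.004,-0.006,0.095],"grip": 0},{"rot": [0,0,0],"xyz": [-0.004,-0.006,0.095],"grip": 0},{"rot": [0,0,0],"xyz": [-0.004,-0.006,0.095],"grip": 130},{"rot": [0,0,0],"xyz": [-0.004,-0.006,0.095],"grip": 130}], "squeeze": 25}}

```text
clock: 3.58
tool_pos: [0.3806, -0.2773, 0.0169]
eef_rot: [0.492, 0.87, -0.0, 0.001]
contact_force: [0.3, -0.2, 0.1]
opening: 0.87
finger_force: 0.0
```

Call:
{"op": "carry_out", "data": {"plan": [{"rot": [0,0,0],"xyz": [0,0,0],"grip": 130},{"rot": [0,0,0],"xyz": [0,0,0],"grip": 130},{"rot": [0,0,0],"xyz": [0,0,0],"grip": 130},{"rot": [0,0,0],"xyz": [0,0,0],"grip": 130}]}}

```text
clock: 3.92
tool_pos: [0.3798, -0.2773, 0.0162]
eef_rot: [0.493, 0.87, -0.0, 0.0]
contact_force: [-0.3, 0.3, 4.5]
opening: 0.6
finger_force: 25.0
```

Call:
{"op": "carry_out", "data": {"plan": [{"rot": [0,0,0],"xyz": [0,0,-0.02],"grip": 130},{"rot": [0,0,0],"xyz": [0,0,-0.05],"grip": 130},{"rot": [0,0,0],"xyz": [0,0,-0.08],"grip": 130},{"rot": [0,0,0],"xyz": [0,0,-0.11],"grip": 130},{"rot": [0,0,0],"xyz": [0,0,-0.14],"grip": 130},{"rot": [0,0,0],"xyz": [0,0,-0.165],"grip": 130},{"rot": [0,0,0],"xyz": [0,0,-0.165],"grip": 130},{"rot": [0,0,0],"xyz": [0,0,-0.165],"grip": 130}]}}

```text
clock: 4.58
tool_pos: [0.3797, -0.2773, 0.1813]
eef_rot: [0.493, 0.87, 0.0, 0.001]
contact_force: [0.1, 0.7, -4.6]
opening: 0.6
finger_force: 25.0
```

Run:
```python
from h import *
st=r.get_state(); print(st['tool_pos'],st['qd'].round(2),st['contact_force'],st['opening'],go((.645,-.05,.18),np.radians(6),st))
```

```text
[ 0.3797399  -0.2772927   0.18127023] [-0.    0.05  0.    0.03  0.   -0.01 -0.  ] [ 0.05009015  0.65900511 -4.63837659] 0.5996090390519474 (array([0.0583, 0.3444, 0.0015]), array([0.0013, 0.0014, 0.4359]))
```

Call:
{"op": "carry_out", "data": {"plan": [{"rot": [0,0,0.04],"xyz": [0.004,0.025,0],"grip": 130},{"rot": [0,0,0.1],"xyz": [0.01,0.06,0],"grip": 130},{"rot": [0,0,0.15],"xyz": [0.016,0.095,0],"grip": 130},{"rot": [0,0,0.2],"xyz": [0.022,0.13,0],"grip": 130},{"rot": [0,0,0.25],"xyz": [0.028,0.165,0],"grip": 130},{"rot": [0,0,0.3],"xyz": [0.034,0.2,0],"grip": 130},{"rot": [0,0,0.36],"xyz": [0.04,0.235,0],"grip": 130},{"rot": [0,0,0.435],"xyz": [0.045,0.265,0],"grip": 130}]}}

```text
clock: 5.25
tool_pos: [0.5838, -0.0992, 0.1778]
eef_rot: [0.669, 0.743, -0.001, -0.002]
contact_force: [1.3, 0.1, -4.5]
opening: 0.598
finger_force: 25.0
```

Run:
```python
from h import *
st=r.get_state(); print(st['tool_pos'],go((.645,-.05,.18),np.radians(6),st))
```

```text
[ 0.58375223 -0.09924973  0.17779945] (array([ 0.0426,  0.0661, -0.0024]), array([-0.0041, -0.0015,  0.0002]))
```

Call:
{"op": "carry_out", "data": {"plan": [{"rot": [0,0,0],"xyz": [0.02,0.03,0],"grip": 130},{"rot": [0,0,0],"xyz": [0.035,0.05,0],"grip": 130},{"rot": [0,0,0],"xyz": [0.04,0.06,0],"grip": 130},{"rot": [0,0,0],"xyz": [0.04,0.06,0],"grip": 130},{"rot": [0,0,0],"xyz": [0.04,0.06,0],"grip": 130},{"rot": [0,0,0],"xyz": [0.04,0.06,0],"grip": 130}]}}

```text
clock: 5.75
tool_pos: [0.6367, -0.0575, 0.1788]
eef_rot: [0.669, 0.743, -0.002, -0.001]
contact_force: [0.1, 0.0, -4.7]
opening: 0.596
finger_force: 25.0
```

Run:
```python
from h import *
import pickle
st=r.get_state(); print(st['tool_pos'],st['eef_rot'],st['qd'].round(3)); im=r.snapshot('wrist');cv2.imwrite('pics/w3.png',im[:,:,::-1]); pickle.dump(st,open('w3.p','wb'))
```

```text
[ 0.63672208 -0.05754294  0.17878028] [ 0.6692524   0.74303082 -0.00215593 -0.00133016] [ 0.013 -0.018  0.005 -0.    -0.004  0.001 -0.001]
```

View pics/w3.png

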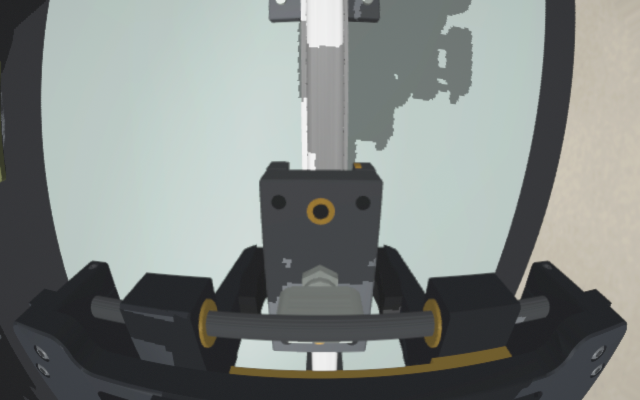

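The rail runs up the picture at about columns 303–348, offset slightly right of the carriage's centre column (320). Its edges come next.

Run:
```python
from h import *
im=cv2.imread('pics/w3.png')
for v in (30,60,90,120,145): print(v,im[v,294:356].mean(1).astype(int).tolist())
c=cv2.resize(im[0:190,250:400],None,fx=3.1,fy=3.1,interpolation=cv2.INTER_NEAREST); cv2.imwrite('pics/c3.png',c)
```

```text
30 [203, 203, 199, 162, 124, 119, 127, 143, 155, 155, 154, 159, 177, 213, 227, 232, 235, 238, 239, 239, 239, 240, 239, 238, 238, 239, 238, 239, 239, 239, 239, 240, 240, 238, 238, 237, 237, 237, 236, 236, 236, 237, 238, 238, 237, 235, 227, 217, 196, 169, 155, 155, 155, 148, 131, 118, 117, 117, 117, 117, 117, 117]
60 [207, 207, 205, 178, 127, 118, 122, 145, 153, 154, 152, 138, 123, 129, 138, 142, 147, 155, 157, 156, 157, 157, 156, 154, 156, 157, 155, 156, 157, 157, 156, 157, 156, 155, 154, 153, 154, 155, 154, 152, 154, 155, 156, 156, 155, 152, 147, 142, 136, 126, 122, 148, 155, 152, 135, 119, 117, 118, 117, 117, 117, 117]
90 [208, 208, 208, 202, 152, 124, 126, 139, 152, 152, 152, 153, 138, 132, 137, 142, 146, 153, 155, 155, 155, 154, 153, 152, 154, 155, 154, 154, 154, 154, 154, 154, 154, 154, 153, 152, 152, 154, 153, 152, 153, 155, 156, 156, 154, 152, 146, 143, 138, 135, 142, 150, 153, 152, 133, 121, 118, 118, 118, 118, 118, 118]
120 [209, 209, 209, 208, 207, 207, 210, 225, 236, 240, 240, 239, 224, 166, 139, 141, 145, 150, 154, 154, 153, 153, 151, 150, 151, 152, 152, 152, 152, 152, 151, 150, 151, 151, 151, 150, 152, 153, 151, 152, 153, 154, 155, 154, 152, 149, 146, 142, 137, 134, 146, 150, 152, 144, 131, 120, 119, 118, 119, 119, 119, 118]
145 [209, 209, 209, 209, 209, 209, 209, 214, 237, 241, 241, 242, 238, 185, 147, 142, 145, 147, 152, 153, 152, 151, 150, 149, 149, 151, 151, 150, 150, 150, 150, 150, 150, 150, 151, 150, 151, 151, 151, 150, 152, 154, 155, 152, 151, 148, 146, 141, 136, 135, 144, 151, 152, 145, 122, 118, 117, 118, 118, 118, 120, 128]
```

View pics/c3.png

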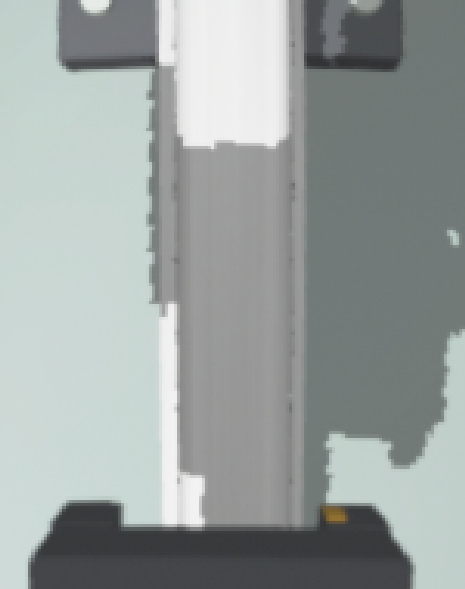

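```bash
cat > rail.py <<'E'
from h import *
def solve(rows,st,z=.073,cz=None,dot=None):
    C=[]
    for v,a,b in rows:
        A,B=on('wrist',(a,v),z,st),on('wrist',(b,v),z,st); C.append((A+B)/2); print(v,'w',np.hypot(*(B-A)[:2]).round(4),C[-1][:2].round(4))
    C=np.array(C); k=np.polyfit(C[:,1],C[:,0],1); yaw=-np.arctan(k[0]); print('rail line x=',k,'tool y yaw wanted deg',np.degrees(yaw))
    Rt=R.from_quat(st['eef_rot']).as_matrix(); print('tool yaw',np.degrees(np.arctan2(Rt[1,1],Rt[0,1])),'tilt z',Rt[:,2].round(4))
    x=np.polyval(k,st['tool_pos'][1]); print('TCP x error (rail-TCP) along y_tool',(x-st['tool_pos'][0])*np.cos(yaw), st['tool_pos'])
    if dot: d=on('wrist',dot,st['tool_pos'][2]-.015+.038,st); print('dot in tool',(Rt.T@(d-st['tool_pos'])).round(4))
    return k,yaw
if __name__=='__main__':
    import pickle
    st=pickle.load(open('w3.p','rb'))
    k,yaw=solve([(30,306.3,342.8),(60,305.8,343.6),(90,306.3,343.3),(120,307,343.3),(145,307,343.2)],st,dot=(320.5,211))
    for n,uv in [("scene",(212,238)),("scene",(358,228))]: print(on(n,uv,.076))
    # end plates & cross foot in wrist view: foot edge ends at row 20
    print('foot edge z16',on('wrist',(325,20),.016,st))
    print(go((np.polyval(k,-.055),-.055,.12),yaw,st))
E
python3 rail.py
```

```text
30 w 0.0289 [0.6268 0.0836]
60 w 0.0299 [0.6296 0.0586]
90 w 0.0294 [0.6322 0.0341]
120 w 0.0292 [0.6351 0.0099]
145 w 0.0296 [ 0.6373 -0.0106]
rail line x= [-0.11212369  0.63615607] tool y yaw wanted deg 6.397494332889261
tool yaw 5.980756877418696 tilt z [-0.0049 -0.0014 -1.    ]
TCP x error (rail-TCP) along y_tool 0.005849263637311904 [ 0.63672208 -0.05754294  0.17878028]
dot in tool [ 0.0378  0.002  -0.023 ]
[ 0.67099536 -0.27323928  0.076     ]
[0.6253277  0.14195337 0.076     ]
foot edge z16 [0.62538272 0.10683371 0.016     ]
(array([0.002 , 0.0061, 0.0587]), array([-0.005 ,  0.0009, -0.0073]))
```

Run:
```python
from h import *
import pickle
st=pickle.load(open('w3.p','rb')); np.set_printoptions(precision=4,suppress=True)
print(r.camera_params('wrist'))
o,d=ray('wrist',(320.5,211),st); Rt=R.from_quat(st['eef_rot']); print(Rt.inv().apply(d),Rt.inv().apply(o-st['tool_pos']))
im=cv2.imread('pics/w3.png'); hsv=cv2.cvtColor(im,cv2.COLOR_BGR2HSV); m=cv2.inRange(hsv,(10,120,90),(35,255,255)); m[240:]=0;m[:190]=0;m[:,:290]=0;m[:,350:]=0
print(np.argwhere(m).mean(0)[::-1])
```

```text
{'fx': 309.70691628693146, 'fy': 309.70691628693146, 'cx': 319.71645494006026, 'cy': 201.4383161403733, 'hand_eye': array([[ 0.0006, -0.9461, -0.324 ,  0.0841],
       [ 1.    ,  0.0006,  0.0001,  0.0016],
       [ 0.0001, -0.324 ,  0.9461, -0.1457],
       [ 0.    ,  0.    ,  0.    ,  1.    ]])}
[-0.353   0.0026  0.9356] [ 0.0841  0.0016 -0.1457]
[320.3627 210.6045]
```

Call:
{"op": "carry_out", "data": {"plan": [{"rot": [-0.002,0,-0.003],"xyz": [0.005,0.002,0.015],"grip": 130},{"rot": [-0.005,0.001,-0.007],"xyz": [0.012,0.0042,0.035],"grip": 130},{"rot": [-0.005,0.001,-0.007],"xyz": [0.012,0.0042,0.05],"grip": 130},{"rot": [-0.005,0.001,-0.007],"xyz": [0.012,0.0042,0.065],"grip": 130},{"rot": [-0.005,0.001,-0.007],"xyz": [0.012,0.0042,0.075],"grip": 130},{"rot": [-0.005,0.001,-0.007],"xyz": [0.012,0.0042,0.075],"grip": 130},{"rot": [-0.005,0.001,-0.007],"xyz": [0.012,0.0042,0.075],"grip": 130},{"rot": [-0.005,0.001,-0.007],"xyz": [0.012,0.0042,0.075],"grip": 130}]}}

```text
clock: 6.47
tool_pos: [0.6424, -0.0443, 0.1066]
eef_rot: [0.666, 0.746, 0.003, 0.002]
contact_force: [-0.0, -0.6, -3.6]
opening: 0.605
finger_force: 25.0
```

Run:
```python
from h import *
import pickle
st=r.get_state(); print(st['tool_pos'],R.from_quat(st['eef_rot']).as_matrix()[:,2].round(4)); im=r.snapshot('wrist')[:,:,::-1].copy();cv2.imwrite('pics/w4.png',im); pickle.dump(st,open('w4.p','wb'))
for i in range(4): print(r.camera_params('wrist')['hand_eye'][:,3].round(4))
g=im.mean(2).astype(int)
for v in (20,50,80,110,140): print(v,g[v,290:360].tolist())
cv2.imwrite('pics/c4.png',cv2.resize(im[0:240,250:400],None,fx=2.5,fy=2.5,interpolation=cv2.INTER_NEAREST))
```

```text
[ 0.64243716 -0.04428753  0.10661286] [ 0.0064  0.0012 -1.    ]
[ 0.0841  0.0016 -0.1457  1.    ]
[ 0.0841  0.0016 -0.1457  1.    ]
[ 0.0841  0.0016 -0.1457  1.    ]
[ 0.0841  0.0016 -0.1457  1.    ]
20 [216, 226, 230, 232, 235, 238, 239, 239, 239, 239, 240, 240, 240, 239, 238, 239, 239, 239, 239, 239, 239, 239, 239, 239, 239, 240, 240, 239, 238, 237, 237, 237, 237, 237, 237, 236, 236, 236, 237, 237, 238, 238, 238, 238, 237, 233, 228, 221, 213, 193, 169, 153, 153, 155, 154, 154, 149, 121, 116, 116, 116, 116, 116, 116, 116, 116, 116, 117, 117, 116]
50 [220, 228, 232, 235, 237, 240, 241, 240, 240, 240, 241, 241, 240, 240, 239, 240, 240, 240, 240, 240, 241, 241, 240, 240, 240, 241, 241, 240, 239, 239, 239, 239, 239, 239, 239, 238, 231, 168, 155, 156, 157, 158, 158, 156, 155, 151, 146, 143, 140, 135, 130, 141, 153, 155, 155, 154, 146, 122, 117, 117, 117, 117, 117, 117, 117, 117, 117, 117, 117, 117]
80 [220, 229, 233, 236, 238, 241, 242, 242, 241, 241, 242, 241, 241, 240, 240, 241, 241, 241, 241, 241, 241, 241, 241, 241, 241, 240, 231, 177, 156, 155, 154, 155, 156, 156, 155, 154, 154, 155
[... 171 characters left out ...]
 140, 144, 146, 149, 153, 157, 156, 156, 155, 156, 156, 154, 153, 154, 155, 156, 155, 155, 155, 155, 156, 154, 154, 155, 155, 155, 154, 153, 153, 153, 153, 155, 155, 154, 153, 153, 154, 156, 157, 157, 156, 156, 155, 151, 149, 146, 143, 139, 134, 135, 143, 151, 153, 154, 153, 129, 119, 118, 118, 118, 118, 118, 117, 117, 118, 118, 117, 118, 118]
140 [134, 139, 142, 144, 147, 151, 155, 156, 155, 154, 154, 154, 153, 151, 152, 153, 155, 154, 152, 153, 154, 154, 153, 153, 152, 153, 153, 152, 152, 152, 152, 153, 154, 154, 153, 152, 152, 154, 155, 156, 156, 155, 154, 152, 150, 147, 145, 143, 137, 131, 137, 149, 151, 153, 152, 139, 124, 119, 118, 117, 118, 119, 118, 118, 118, 118, 118, 118, 118, 118]
```

View pics/c4.png

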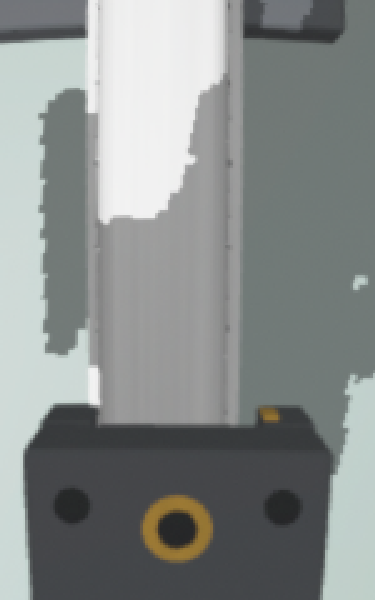

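```bash
cat > chk.py <<'E'
from rail import *
st=r.get_state(); im=r.snapshot('wrist')
print(st['tool_pos'],R.from_quat(st['eef_rot']).as_matrix()[:,2].round(4),st['qd'].round(3),st['contact_force'].round(1),st['moment'].round(2))
g=cv2.GaussianBlur(im.mean(2).astype(np.float32),(1,5),0); rows=[]
for v in (100,110,120,130,140):
    d=np.abs(np.diff(g[v])); d=np.diff(g[v]); 
    print(v,'L',[ (i,int(d[i])) for i in range(280,300) if abs(d[i])>8],'R',[(i,int(d[i])) for i in range(330,352) if abs(d[i])>4])
E
python3 chk.py
python3 - <<'E'
from rail import *
import pickle
st=pickle.load(open('w4.p','rb'))
solve([(20,289.5,339.5),(50,289.5,340.2),(80,289.5,340.2),(110,289.5,339.8),(140,289.5,339.5)],st,dot=(320.7,211.5))
E
```

```text
[ 0.64265171 -0.04410979  0.10681655] [ 0.0069  0.0013 -1.    ] [-0.005 -0.004 -0.003 -0.003 -0.001 -0.001  0.   ] [-0.2 -0.2 -3.7] [-0.08  0.04 -0.01]
100 L [(283, 16), (284, 12), (286, -9), (287, -11)] R [(337, -4), (338, -7), (339, -8), (340, 19), (341, 11), (344, -5), (345, -26), (346, -5)]
110 L [(283, 11), (284, 18), (287, -11)] R [(337, -5), (338, -6), (339, 5), (340, 10), (341, 6), (344, -8), (345, -19), (346, -7)]
120 L [(283, 12), (284, 18), (287, -13)] R [(337, -6), (338, -6), (339, 10), (340, 9), (344, -13), (345, -14), (346, -6)]
130 L [(280, 11), (282, 17), (283, 10), (285, -9), (287, -15)] R [(337, -6), (338, -6), (339, 6), (340, 11), (341, 5), (344, -16), (345, -13), (346, -4)]
140 L [(283, -15), (284, -23), (285, -17), (287, -9), (288, -8)] R [(336, -4), (337, -5), (339, 7), (340, 8), (344, -17), (345, -14)]
20 w 0.0283 [0.6266 0.0861]
50 w 0.0286 [0.6288 0.068 ]
80 w 0.0287 [0.6308 0.0505]
110 w 0.0288 [0.6326 0.0331]
140 w 0.0291 [0.6345 0.0157]
rail line x= [-0.11140631  0.63630218] tool y yaw wanted deg 6.356898647326018
tool yaw 6.420618948062387 tilt z [ 0.0064  0.0012 -1.    ]
TCP x error (rail-TCP) along y_tool -0.0011936900663022255 [ 0.64243716 -0.04428753  0.10661286]
dot in tool [ 0.0376  0.002  -0.023 ]
```

Call:
{"op": "carry_out", "data": {"plan": [{"rot": [0.003,0,0],"xyz": [0,-0.0016,0.002],"grip": 130},{"rot": [0.0065,0.001,0],"xyz": [0,-0.0032,0.006],"grip": 130},{"rot": [0.0065,0.001,0],"xyz": [0,-0.0032,0.008],"grip": 130},{"rot": [0.0065,0.001,0],"xyz": [0,-0.0032,0.008],"grip": 130},{"rot": [0.0065,0.001,0],"xyz": [0,-0.0032,0.008],"grip": 130},{"rot": [0.0065,0.001,0],"xyz": [0,-0.0032,0.008],"grip": 130},{"rot": [0.0065,0.001,0],"xyz": [0,-0.0032,0.008],"grip": 130},{"rot": [0.0065,0.001,0],"xyz": [0,-0.0032,0.008],"grip": 130}]}}

```text
clock: 7.23
tool_pos: [0.6389, -0.0439, 0.0978]
eef_rot: [0.666, 0.746, 0.0, -0.001]
contact_force: [0.1, 0.7, -3.7]
opening: 0.598
finger_force: 25.0
```

```bash
python3 chk.py
```

```text
[ 0.63892009 -0.0438915   0.09778815] [-0.0014  0.0018 -1.    ] [ 0.     0.001  0.002  0.002  0.     0.001 -0.001] [ 0.1  0.7 -3.7] [-0.08 -0.01  0.  ]
100 L [(288, 14), (289, 13), (292, -15), (293, -9)] R [(346, -6), (347, -6), (348, 12), (349, 13)]
110 L [(288, 15), (289, 14), (293, -14)] R [(345, -4), (346, -5), (348, 9), (349, 7)]
120 L [(288, 19), (289, 12), (293, -8)] R [(345, -5), (346, -6), (347, 5), (348, 13), (351, -6)]
130 L [(285, 9), (288, 8), (293, -16)] R [(345, -5), (346, -5), (348, 15), (351, -13)]
140 L [(288, -20), (289, -23), (290, -12), (293, -12)] R [(345, -6), (346, -5), (348, 17), (349, 4), (351, -13)]
```

Call:
{"op": "carry_out", "data": {"plan": [{"rot": [0,0,0],"xyz": [0,0,0.002],"grip": 130},{"rot": [0,0,0],"xyz": [0,0,0.004],"grip": 130},{"rot": [0,0,0],"xyz": [0,0,0.006],"grip": 130},{"rot": [0,0,0],"xyz": [0,0,0.008],"grip": 130},{"rot": [0,0,0],"xyz": [0,0,0.01],"grip": 130},{"rot": [0,0,0],"xyz": [0,0,0.012],"grip": 130},{"rot": [0,0,0],"xyz": [0,0,0.014],"grip": 130},{"rot": [0,0,0],"xyz": [0,0,0.014],"grip": 130}]}}

```text
clock: 7.95
tool_pos: [0.6385, -0.0438, 0.0832]
eef_rot: [0.666, 0.746, -0.0, -0.002]
contact_force: [0.3, 0.5, -4.1]
opening: 0.597
finger_force: 25.0
```

Call:
{"op": "carry_out", "data": {"plan": [{"rot": [0,0,0],"xyz": [0,0,0.002],"grip": 130},{"rot": [0,0,0],"xyz": [0,0,0.004],"grip": 130},{"rot": [0,0,0],"xyz": [0,0,0.005],"grip": 130},{"rot": [0,0,0],"xyz": [0,0,0.006],"grip": 130},{"rot": [0,0,0],"xyz": [0,0,0.006],"grip": 130},{"rot": [0,0,0],"xyz": [0,0,0.006],"grip": 130}]}}

```text
clock: 8.45
tool_pos: [0.6388, -0.0438, 0.0777]
eef_rot: [0.666, 0.746, 0.0, -0.001]
contact_force: [0.0, -0.1, -3.4]
opening: 0.598
finger_force: 25.0
```

Call:
{"op": "carry_out", "data": {"plan": [{"rot": [0,0,0],"xyz": [0,0,0.001],"grip": 130},{"rot": [0,0,0],"xyz": [0,0,0.002],"grip": 130},{"rot": [0,0,0],"xyz": [0,0,0.003],"grip": 130},{"rot": [0,0,0],"xyz": [0,0,0.003],"grip": 130},{"rot": [0,0,0],"xyz": [0,0,0.003],"grip": 130}]}}

```text
clock: 8.87
tool_pos: [0.6387, -0.0438, 0.0746]
eef_rot: [0.666, 0.746, 0.0, -0.001]
contact_force: [-0.1, 0.5, -4.5]
opening: 0.598
finger_force: 25.0
```

Call:
{"op": "carry_out", "data": {"plan": [{"rot": [0,0,0],"xyz": [0,0,0.0005],"grip": 130},{"rot": [0,0,0],"xyz": [0,0,0.001],"grip": 130},{"rot": [0,0,0],"xyz": [0,0,0.0015],"grip": 130},{"rot": [0,0,0],"xyz": [0,0,0.002],"grip": 130},{"rot": [0,0,0],"xyz": [0,0,0.002],"grip": 130}]}}

```text
clock: 9.28
tool_pos: [0.6388, -0.0439, 0.0742]
eef_rot: [0.666, 0.746, 0.0, -0.001]
contact_force: [-3.9, 0.5, 8.2]
opening: 0.599
finger_force: 25.0
```

Call:
{"op": "carry_out", "data": {"plan": [{"rot": [0,0,0],"xyz": [0,0,-0.0008],"grip": 130},{"rot": [0,0,0],"xyz": [0,0,-0.0008],"grip": 60},{"rot": [0,0,0],"xyz": [0,0,-0.0008],"grip": 0},{"rot": [0,0,0],"xyz": [0,0,-0.0008],"grip": 0},{"rot": [0,0,0],"xyz": [0,0,-0.0008],"grip": 0},{"rot": [0,0,0],"xyz": [0,0,-0.0008],"grip": 0},{"rot": [0,0,0],"xyz": [0,0,-0.01],"grip": 0},{"rot": [0,0,0],"xyz": [0,0,-0.03],"grip": 0}]}}

```text
clock: 9.95
tool_pos: [0.6369, -0.0437, 0.1011]
eef_rot: [0.666, 0.746, -0.001, -0.003]
contact_force: [-0.5, 0.8, 0.3]
opening: 0.997
finger_force: 0.0
```

Call:
{"op": "carry_out", "data": {"plan": [{"rot": [0,0,0],"xyz": [0,0,-0.03],"grip": 0},{"rot": [0,0,-0.1],"xyz": [0,0,-0.06],"grip": 0},{"rot": [0,0,-0.22],"xyz": [0,0,-0.09],"grip": 0},{"rot": [0,0,-0.34],"xyz": [0,0,-0.11],"grip": 0},{"rot": [0,0,-0.46],"xyz": [0,0,-0.11],"grip": 0},{"rot": [0,0,-0.58],"xyz": [0,0,-0.11],"grip": 0},{"rot": [0,0,-0.7],"xyz": [0,0,-0.11],"grip": 0},{"rot": [0,0,-0.82],"xyz": [0,0,-0.11],"grip": 0}]}}

```text
clock: 10.62
tool_pos: [0.6391, -0.0444, 0.2137]
eef_rot: [0.311, 0.95, 0.001, -0.001]
contact_force: [0.1, 0.0, -0.2]
opening: 1.001
finger_force: 0.0
```

Call:
{"op": "carry_out", "data": {"plan": [{"rot": [0,0,-0.12],"xyz": [0,0,0],"grip": 0},{"rot": [0,0,-0.24],"xyz": [0,0,0],"grip": 0},{"rot": [0,0,-0.36],"xyz": [0,0,0],"grip": 0},{"rot": [0,0,-0.48],"xyz": [0,0,0],"grip": 0},{"rot": [0,0,-0.6],"xyz": [0,0,0],"grip": 0},{"rot": [0,0,-0.75],"xyz": [0,0,0],"grip": 0},{"rot": [0,0,-0.75],"xyz": [0,0,0],"grip": 0},{"rot": [0,0,-0.75],"xyz": [0,0,0],"grip": 0}]}}

```text
clock: 11.28
tool_pos: [0.639, -0.0445, 0.2131]
eef_rot: [-0.055, 0.998, 0.001, -0.001]
contact_force: [0.5, 0.8, 0.7]
opening: 1.0
finger_force: 0.0
```

Run:
```python
from h import *
import pickle
st=r.get_state(); im=r.snapshot('wrist')[:,:,::-1];cv2.imwrite('pics/w5.png',im); pickle.dump(st,open('w5.p','wb'))
print(st['tool_pos'],st['eef_rot'],st['q'].round(2),st['clock'])
```

```text
[ 0.63898441 -0.04448492  0.21308645] [-5.49431232e-02  9.98488811e-01  9.51774208e-04 -6.64070066e-04] [ 0.17  0.75 -0.32  1.54  0.28  0.9   1.44] 11.2833
```

View pics/w5.png

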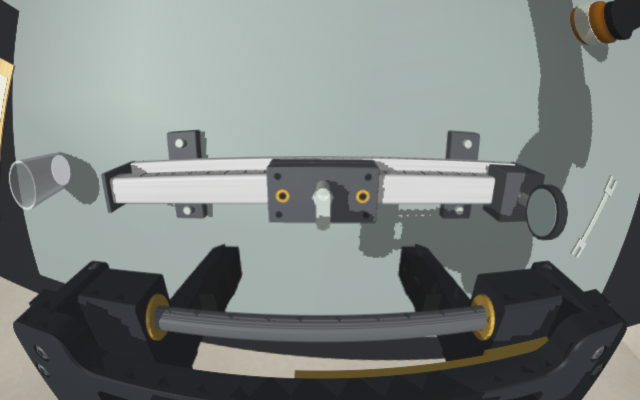

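Seated carriage: the dots at (282,196) and (363,196) are level and its middle (323,196) is close to the rail's middle. The wing at (322,190) still lies across. Shift about 2 mm along tool y, go down and grip the wing.

Call:
{"op": "carry_out", "data": {"plan": [{"rot": [0,0,0],"xyz": [0,0.002,0.02],"grip": 0},{"rot": [0,0,0],"xyz": [0,0.002,0.045],"grip": 0},{"rot": [0,0,0],"xyz": [0,0.002,0.07],"grip": 0},{"rot": [0,0,0],"xyz": [0,0.002,0.09],"grip": 0},{"rot": [0,0,0],"xyz": [0,0.002,0.1],"grip": 0},{"rot": [0,0,0],"xyz": [0,0.002,0.108],"grip": 0},{"rot": [0,0,0],"xyz": [0,0.002,0.109],"grip": 0},{"rot": [0,0,0],"xyz": [0,0.002,0.109],"grip": 100}], "squeeze": 15}}

```text
clock: 12.0
tool_pos: [0.639, -0.0418, 0.1041]
eef_rot: [-0.056, 0.998, 0.001, -0.0]
contact_force: [-0.0, -0.3, 0.2]
opening: 0.943
finger_force: 0.0
```

Call:
{"op": "carry_out", "data": {"plan": [{"rot": [0,0,0],"xyz": [0,0,0],"grip": 150},{"rot": [0,0,0],"xyz": [0,0,0],"grip": 190},{"rot": [0,0,0],"xyz": [0,0,0],"grip": 210},{"rot": [0,0,0],"xyz": [0,0,0],"grip": 240},{"rot": [0,0,0],"xyz": [0,0,0],"grip": 255},{"rot": [0,0,0],"xyz": [0,0,0],"grip": 255},{"rot": [0,0,0],"xyz": [0,0,0],"grip": 255},{"rot": [0,0,0],"xyz": [0,0,0],"grip": 255}]}}

```text
clock: 12.67
tool_pos: [0.6386, -0.0419, 0.1037]
eef_rot: [-0.056, 0.998, 0.001, -0.001]
contact_force: [0.1, -0.3, 0.2]
opening: 0.342
finger_force: 0.0
```

```bash
cat > s.py <<'E'
from h import *
s=r.get_state(); M=R.from_quat(s['eef_rot']).as_matrix(); print(s['clock'],s['tool_pos'].round(4),'yaw',np.arctan2(M[1,1],M[0,1]).round(4),'tilt',M[:2,2].round(4),'F',s['contact_force'].round(1),'M',s['moment'].round(3),s['opening'].round(3),s['finger_force'])
E
python3 s.py
```

```text
Traceback (most recent call last):
  File "s.py", line 2, in <module>
    s=r.get_state(); M=R.from_quat(s['eef_rot']).as_matrix(); print(s['clock'],s['tool_pos'].round(4),'yaw',np.arctan2(M[1,1],M[0,1]).round(4),'tilt',M[:2,2].round(4),'F',s['contact_force'].round(1),'M',s['moment'].round(3),s['opening'].round(3),s['finger_force'])
                                                                                                                                                                                                                                ^^^^^^^^^^^^^^^^^^
AttributeError: 'float' object has no attribute 'round'
```

Call:
{"op": "carry_out", "data": {"plan": [{"rot": [0,0,0],"xyz": [0,0,0],"grip": 255},{"rot": [0,0,0],"xyz": [0,0,0],"grip": 255},{"rot": [0,0,0],"xyz": [0,0,0],"grip": 255},{"rot": [0,0,0],"xyz": [0,0,0],"grip": 255},{"rot": [0,0,0],"xyz": [0,0,0],"grip": 255}]}}

```text
clock: 13.08
tool_pos: [0.6386, -0.042, 0.1037]
eef_rot: [-0.056, 0.998, 0.001, -0.001]
contact_force: [-0.3, -1.0, -0.2]
opening: 0.17
finger_force: 15.0
```

```bash
sed -i "s/s\['opening'\].round(3)/round(s['opening'],3)/" s.py; python3 s.py
```

```text
13.0833 [ 0.6386 -0.042   0.1037] yaw 1.683 tilt [-0.0017  0.0018] F [-0.3 -1.  -0.2] M [-0.083 -0.04   0.02 ] 0.17 15.000004023313522
```

Call:
{"op": "carry_out", "data": {"plan": [{"rot": [0,0,0],"xyz": [0,0,0],"grip": 255},{"rot": [0,0,0],"xyz": [0,0,0],"grip": 255},{"rot": [0,0,0],"xyz": [0,0,0],"grip": 255}]}}

```text
clock: 13.33
tool_pos: [0.6386, -0.042, 0.1036]
eef_rot: [-0.056, 0.998, 0.001, -0.001]
contact_force: [0.4, 0.0, -1.0]
opening: 0.161
finger_force: 15.0
```

```bash
python3 s.py
```

```text
13.3333 [ 0.6386 -0.042   0.1036] yaw 1.683 tilt [-0.0017  0.0017] F [ 0.4  0.  -1. ] M [-0.029  0.001  0.054] 0.161 14.999995976686478
```

Call:
{"op": "carry_out", "data": {"plan": [{"rot": [0,0,0],"xyz": [0,0,0],"grip": 255},{"rot": [0,0,0],"xyz": [0,0,0],"grip": 255},{"rot": [0,0,0],"xyz": [0,0,0],"grip": 255},{"rot": [0,0,0],"xyz": [0,0,0],"grip": 255},{"rot": [0,0,0],"xyz": [0,0,0],"grip": 255},{"rot": [0,0,0],"xyz": [0,0,0],"grip": 255}], "squeeze": 30}}

```text
clock: 13.83
tool_pos: [0.6386, -0.042, 0.1037]
eef_rot: [-0.056, 0.998, 0.001, -0.001]
contact_force: [-0.6, 0.3, -0.7]
opening: 0.151
finger_force: 30.0
```

```bash
python3 s.py
```

```text
13.8333 [ 0.6386 -0.042   0.1037] yaw 1.683 tilt [-0.0017  0.0018] F [-0.6  0.3 -0.7] M [-0.054  0.027 -0.013] 0.151 29.99991148710251
```

Call:
{"op": "carry_out", "data": {"plan": [{"rot": [0,0,0.08],"xyz": [0,0,0],"grip": 255},{"rot": [0,0,0.18],"xyz": [0,0,0],"grip": 255},{"rot": [0,0,0.28],"xyz": [0,0,0],"grip": 255},{"rot": [0,0,0.38],"xyz": [0,0,0],"grip": 255},{"rot": [0,0,0.48],"xyz": [0,0,0],"grip": 255},{"rot": [0,0,0.58],"xyz": [0,0,0],"grip": 255},{"rot": [0,0,0.68],"xyz": [0,0,0],"grip": 255},{"rot": [0,0,0.75],"xyz": [0,0,0],"grip": 255}]}}

```text
clock: 14.5
tool_pos: [0.6386, -0.0418, 0.1037]
eef_rot: [0.316, 0.949, 0.001, -0.001]
contact_force: [-0.1, -0.5, -1.6]
opening: 0.15
finger_force: 30.0
```

```bash
python3 s.py
```

```text
14.5 [ 0.6386 -0.0418  0.1037] yaw 0.9286 tilt [-0.0017  0.0018] F [-0.1 -0.5 -1.6] M [-0.137 -0.035  0.069] 0.15 29.99798744916916
```

Call:
{"op": "carry_out", "data": {"plan": [{"rot": [0,0,0.1],"xyz": [0,0,0],"grip": 255},{"rot": [0,0,0.2],"xyz": [0,0,0],"grip": 255},{"rot": [0,0,0.3],"xyz": [0,0,0],"grip": 255},{"rot": [0,0,0.4],"xyz": [0,0,0],"grip": 255},{"rot": [0,0,0.5],"xyz": [0,0,0],"grip": 255},{"rot": [0,0,0.6],"xyz": [0,0,0],"grip": 255},{"rot": [0,0,0.68],"xyz": [0,0,0],"grip": 255},{"rot": [0,0,0.68],"xyz": [0,0,0],"grip": 255}]}}

```text
clock: 15.17
tool_pos: [0.6386, -0.0417, 0.1036]
eef_rot: [0.613, 0.79, 0.0, -0.001]
contact_force: [-0.5, -0.9, 0.5]
opening: 0.15
finger_force: 30.0
```

```bash
python3 s.py
```

```text
15.1667 [ 0.6386 -0.0417  0.1036] yaw 0.2514 tilt [-0.0016  0.0015] F [-0.5 -0.9  0.5] M [-0.182  0.005 -0.008] 0.15 30.00085473060608
```

Call:
{"op": "carry_out", "data": {"plan": [{"rot": [0,0,0.05],"xyz": [0,0,0],"grip": 255},{"rot": [0,0,0.1],"xyz": [0,0,0],"grip": 255},{"rot": [0,0,0.1],"xyz": [0,0,0],"grip": 255}]}}

```text
clock: 15.42
tool_pos: [0.6387, -0.0417, 0.1037]
eef_rot: [0.651, 0.759, 0.0, -0.001]
contact_force: [0.3, -0.5, -1.6]
opening: 0.149
finger_force: 30.0
```

```bash
python3 s.py
```

```text
15.4167 [ 0.6387 -0.0417  0.1037] yaw 0.1542 tilt [-0.0016  0.0019] F [ 0.3 -0.5 -1.6] M [-0.146 -0.075 -0.057] 0.149 30.000523924827576
```

Call:
{"op": "carry_out", "data": {"plan": [{"rot": [0,0,0.04],"xyz": [0,0,0],"grip": 255},{"rot": [0,0,0.08],"xyz": [0,0,0],"grip": 255},{"rot": [0,0,0.08],"xyz": [0,0,0],"grip": 255}]}}

```text
clock: 15.67
tool_pos: [0.6387, -0.0417, 0.1036]
eef_rot: [0.68, 0.733, 0.0, -0.001]
contact_force: [0.2, -0.3, 0.1]
opening: 0.153
finger_force: 30.0
```

```bash
python3 s.py
```

```text
15.6667 [ 0.6387 -0.0417  0.1036] yaw 0.0751 tilt [-0.0016  0.002 ] F [ 0.2 -0.3  0.1] M [-0.185  0.019  0.019] 0.153 30.000420212745667
```

Call:
{"op": "carry_out", "data": {"plan": [{"rot": [0,0,0.04],"xyz": [0,0,0],"grip": 255},{"rot": [0,0,0.08],"xyz": [0,0,0],"grip": 255},{"rot": [0,0,0.08],"xyz": [0,0,0],"grip": 255}]}}

```text
clock: 15.92
tool_pos: [0.639, -0.0415, 0.1037]
eef_rot: [0.709, 0.706, 0.0, -0.001]
contact_force: [0.4, -0.2, -0.8]
opening: 0.154
finger_force: 30.0
```

```bash
python3 s.py
```

```text
15.9167 [ 0.639  -0.0415  0.1037] yaw -0.0041 tilt [-0.0008  0.002 ] F [ 0.4 -0.2 -0.8] M [-0.066 -0.177  0.133] 0.154 29.999985694885254
```

Call:
{"op": "carry_out", "data": {"plan": [{"rot": [0,0,0.04],"xyz": [0,0,0],"grip": 255},{"rot": [0,0,0.08],"xyz": [0,0,0],"grip": 255},{"rot": [0,0,0.08],"xyz": [0,0,0],"grip": 255},{"rot": [0,0,0.08],"xyz": [0,0,0],"grip": 255}]}}

```text
clock: 16.25
tool_pos: [0.6391, -0.0411, 0.1037]
eef_rot: [0.736, 0.677, 0.001, -0.001]
contact_force: [2.3, 2.4, -1.2]
opening: 0.151
finger_force: 30.1
```

```bash
python3 - <<'E'
from h import *
im=r.snapshot('wrist')[:,:,::-1];cv2.imwrite('pics/w6.png',im)
E
python3 s.py
```

```text
16.3 [ 0.639  -0.0411  0.1037] yaw -0.0834 tilt [-0.0009  0.0028] F [ 1.9  1.9 -1.3] M [ 0.299 -0.312  0.237] 0.158 30.138856764970114
```

View pics/w6.png

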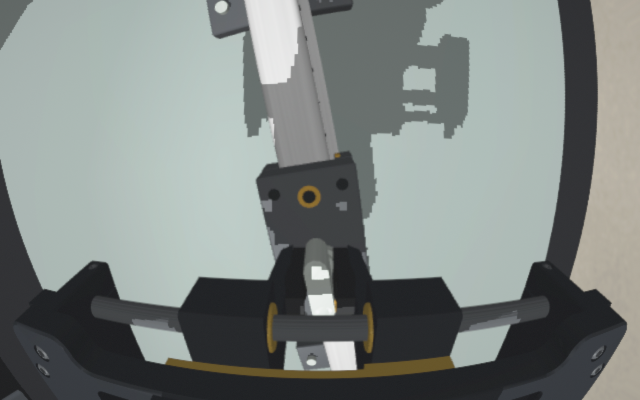

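The dot (309,196) and rail are turned about 0.19 rad from the tool, while the wing (317,245)→(322,300) has stopped. With the moment at 0.24 N m, well above the drag, the screw is seated. I'll hold briefly and then back it off.

Call:
{"op": "carry_out", "data": {"plan": [{"rot": [0,0,0],"xyz": [0,0,0],"grip": 255},{"rot": [0,0,0],"xyz": [0,0,0],"grip": 255},{"rot": [0,0,-0.08],"xyz": [0,0,0],"grip": 255},{"rot": [0,0,-0.18],"xyz": [0,0,0],"grip": 255},{"rot": [0,0,-0.28],"xyz": [0,0,0],"grip": 255},{"rot": [0,0,-0.38],"xyz": [0,0,0],"grip": 255},{"rot": [0,0,-0.48],"xyz": [0,0,0],"grip": 255},{"rot": [0,0,-0.58],"xyz": [0,0,0],"grip": 255}]}}

```text
clock: 16.97
tool_pos: [0.6379, -0.042, 0.1037]
eef_rot: [0.511, 0.859, 0.0, -0.002]
contact_force: [-0.0, 2.8, 0.2]
opening: 0.152
finger_force: 30.0
```

Call:
{"op": "carry_out", "data": {"plan": [{"rot": [0,0,-0.1],"xyz": [0,0,0],"grip": 255},{"rot": [0,0,-0.2],"xyz": [0,0,0],"grip": 255},{"rot": [0,0,-0.3],"xyz": [0,0,0],"grip": 255},{"rot": [0,0,-0.4],"xyz": [0,0,0],"grip": 255},{"rot": [0,0,-0.5],"xyz": [0,0,0],"grip": 255},{"rot": [0,0,-0.6],"xyz": [0,0,0],"grip": 255},{"rot": [0,0,-0.7],"xyz": [0,0,0],"grip": 255},{"rot": [0,0,-0.8],"xyz": [0,0,0],"grip": 255}]}}

```text
clock: 17.63
tool_pos: [0.6376, -0.0424, 0.1037]
eef_rot: [0.136, 0.991, 0.0, -0.002]
contact_force: [-0.6, 1.6, -0.1]
opening: 0.155
finger_force: 30.0
```

Call:
{"op": "carry_out", "data": {"plan": [{"rot": [0,0,-0.1],"xyz": [0,0,0],"grip": 255},{"rot": [0,0,-0.2],"xyz": [0,0,0],"grip": 255},{"rot": [0,0,-0.3],"xyz": [0,0,0],"grip": 255},{"rot": [0,0,-0.38],"xyz": [0,0,0],"grip": 255},{"rot": [0,0,-0.42],"xyz": [0,0,0],"grip": 255},{"rot": [0,0,-0.42],"xyz": [0,0,0],"grip": 255},{"rot": [0,0,-0.42],"xyz": [0,0,0],"grip": 255},{"rot": [0,0,-0.42],"xyz": [0,0,0],"grip": 255}]}}

```text
clock: 18.3
tool_pos: [0.6377, -0.0426, 0.1036]
eef_rot: [-0.07, 0.998, 0.001, -0.002]
contact_force: [-2.7, 0.9, 2.7]
opening: 0.152
finger_force: 30.0
```

```bash
python3 - <<'E'
from h import *
im=r.snapshot('wrist')[:,:,::-1];cv2.imwrite('pics/w7.png',im)
E
python3 s.py
```

```text
18.35 [ 0.6377 -0.0426  0.1036] yaw 1.7117 tilt [-0.0036  0.0007] F [-1.7  0.7  2.1] M [ 0.025  0.584 -0.076] 0.152 30.000445246696472
```

View pics/w7.png

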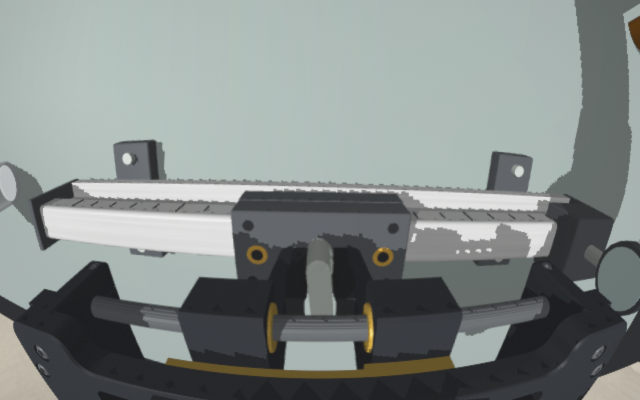

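The wing (318,240)→(322,300) lies across the carriage, whose dots at (257,255) and (383,257) are level, and it is still gripped. I estimate q at about 1.6–1.7, so I'll trim slightly clockwise, settle and hand in.

Call:
{"op": "carry_out", "data": {"plan": [{"rot": [0,0,0.03],"xyz": [0,0,0],"grip": 255},{"rot": [0,0,0.06],"xyz": [0,0,0],"grip": 255},{"rot": [0,0,0.06],"xyz": [0,0,0],"grip": 255},{"rot": [0,0,0.06],"xyz": [0,0,0],"grip": 255},{"rot": [0,0,0.06],"xyz": [0,0,0],"grip": 255},{"rot": [0,0,0.06],"xyz": [0,0,0],"grip": 255},{"rot": [0,0,0.06],"xyz": [0,0,0],"grip": 255},{"rot": [0,0,0.06],"xyz": [0,0,0],"grip": 255}]}}

```text
clock: 19.02
tool_pos: [0.6384, -0.0425, 0.1038]
eef_rot: [-0.041, 0.999, 0.001, -0.001]
contact_force: [-3.8, -2.0, 5.3]
opening: 0.154
finger_force: 30.0
```

```bash
python3 s.py; python3 -c "
from plant import r
print(r.finish_job())"
```

```text
19.0167 [ 0.6384 -0.0425  0.1038] yaw 1.6527 tilt [-0.0021  0.0012] F [-3.8 -2.   5.3] M [-0.461  0.92   0.024] 0.154 30.000944137573242
the job is handed in; nothing more can be done
None
```

The job is handed in at 19.0 s, with no verdict returned: the carriage is down on the rail near its middle, and the thumbscrew was seated, backed off about a quarter turn (estimated 1.5–1.7 rad) and is still gripped at 30 N.

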